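# Cover the long inkstone with its thin slate lid

## Task

The thin slate lid lies on the wooden drying board, too flat to pick up there: slide it along the board until one end sticks out well past the board's open edge, still lying flat, then take it by that overhanging end. Lower it gently onto the long rectangular inkstone, keeping hold of it until it is down, so that it lies flat and centred, squarely in line with the stone and covering the whole well. Do not let the lid fall onto the table, and leave the inkstone and the other things where they stand.

Things in the scene. Friction and masses are not known exactly. Their poses are not given: they have to be found in the camera images.
- lid: plain rectangular grey slate plate, 64 (its x) x 140 (its y) x 3 mm thick, about 75 g; origin at the centre of its underside, z up. At the start it lies loose on the floor of the drying board, its long axis within about 15 degrees of the board's y axis. It slides when pressed from above with 5 to 15 N and dragged; polished slate on waxed wood is slippery (friction about 0.3), so rubbery finger tips hold on it better than the board does
- board: fixed wooden drying board, 240 (x) x 240 (y) mm; origin at the centre of its underside on the table. Its flat floor is 40 mm above the table. Lips 8 mm wide, rising 6 mm above the floor, run along its -x, +x and +y sides. The -y side has no lip: this is the open edge, the straight edge of the floor at y = -120 mm in the board's frame, facing the inkstones; below it is free space down to the table except for two feet set back 20 mm from the edge
- inkstone: long grey inkstone, loose, about 600 g, 54 (its x) x 130 (its y) x 26 mm high; origin at the centre of its underside, z up. A well 38 x 114 mm with black ink is sunk in its top, leaving a flat rim 8 mm wide at 26 mm height. The lid overhangs it by 5 mm all round when centred
- round_stone: bystander: round inkstone with its own lid on, 96 mm across, 28 mm high; origin at the centre of its underside. It may stand on either side of the long inkstone
- jar: bystander: small closed glass jar, 58 mm across, 75 mm high; origin at the centre of its underside
- brush_rest: bystander: white porcelain brush rest, 35 (x) x 85 (y) x 26 mm high; origin at the centre of its underside
- paperweight: bystander: small brass bar paperweight, 75 (x) x 18 (y) x 10 mm high; origin at the centre of its underside
Not all that is in view belongs to the job. What is meant by the lid is not green or orange, and is the smaller of those in its own colour.

How it is judged (in metres and radians):
On the way, in this order (a step that is already met when the one before it is completed fails the run):
1. the lid sticks out past the open edge (its centre more than 75 mm from the board's centre towards that edge, so about 25 mm overhang), still lying flat on the board (y of lid in the frame of board below -0.075 m and z of lid in the frame of board between 0.036 and 0.044 m and angle between lid's own z axis and vertical below 0.08 rad), for 0.2 s.
2. the lid, still touched by the fingers, is lowered to within 6 mm of the inkstone's rim (horizontal distance between lid and inkstone below 0.025 m and z of lid in the frame of inkstone below 0.032 m and contact force between the fingers and lid above 0.3 N).
At the end, for the whole second after the job is handed in: the lid lies at rest flat on the inkstone's rim (underside within 3 mm of 26 mm above the stone's foot), its centre within 9 mm of the stone's centre and its long axis within 0.12 rad of the stone's, and is let go (horizontal distance between lid and inkstone below 0.009 m and angle between the y axis of lid and the y axis of inkstone, either way round below 0.12 rad and z of lid in the frame of inkstone between 0.023 and 0.029 m and angle between each of lid, inkstone's own z axis and vertical below 0.05 rad and linear speed of lid below 0.02 m/s); the robot touches nothing.
It fails at once if the lid falls to the table (its centre below 15 mm) (height (world z) of lid below 0.015 m).
It fails at once if the inkstone is shifted more than 20 mm (distance of inkstone from where it was at the start of the episode above 0.02 m).
It fails at once if a bystander is shifted more than 20 mm (distance of any of round_stone, jar, brush_rest, paperweight from where it was at the start of the episode above 0.02 m).
It also fails if it takes over 51 s, if anything falls off the work surface, if the arm or the gripper's body presses on something with over 40 N, if the wrist force passes 120 N, or if a joint passes its speed limit or range.

## Robot

A 7-joint arm with a two-finger parallel gripper is mounted at the origin on the work surface. World frame = base frame: x ahead of the robot, y to its left, z up, the work surface at z = 0. Lengths are in m, angles in degrees, forces in N, time in s.
With the tool pointing down it reaches from about 0.4 to 0.925 m from the base axis. Payload 4.1 kg.
Tool frame: the origin (TCP) lies between the finger pads; the fingertips stand 14 mm ahead of it and the grasp point (between the pads) lies 5 mm behind it; x points along the fingers, y is the direction in which the jaws open and shut, and the axes are right-handed (so a half turn about x gives the same grasp; the last joint's range is limited). The gripper opens to 85 mm and grips with 20 to 120 N. Pads are 22 mm wide; open, the fingers measure 114 mm over their backs; the gripper's body (76 mm by 85 mm) begins 54 mm behind the grasp point. The pads swing forward as they close: fully open they stand 13 mm farther back than shut.
Start: joints at [64.343, 22.827, 2.584, 88.041, -1.071, 69.15, -2.905], TCP at [0.222, -0.611, 0.245] pointing down, gripper open.
Joint ranges: [-161.44, 161.44], [-28.35, 127.94], [-78.24, 83.42], [0, 140.83], [-78.03, 258.03], [13.02, 114.36], [-168.23, 168.23]. Speed limits (degrees/s): [147.25, 147.25, 180, 180, 180, 180, 180].

## Interface

Orientations are given as a 3x3 rotation matrix whose columns are the frame's x, y, z axes.
In Python, from workcell import monitor, camera, ctrl, masks_of, pinpoint gives the robot as it stands.
- The arm moves only by the tool jog_arm, never from a script. Its argument "increments" is one flat list of numbers, 5 for each row, row after row: the closure, from 0 (fully open) to 1 (shut), then the shift along the world's x, y, z in cm, then the turn about the world's z in rad. A call has 1 to 5 rows; each row shifts and turns the commanded pose from where the row before left it; what a row does not reach is not made up. A row lasts 1/12 s, in which the tool goes at most 41.7 mm and 7.16 degrees, less where a joint would pass 70% of its speed; a pose out of reach is approached as far as the arm can. A call with a gripper value outside its range is refused whole. The fingers move at their own pace and stop on an object; the grip force is fixed at half the most. Time passes only in rows, so rows that do not move let the fingers close. It gives the time, the measured TCP pose, the force and the opening at its end, in the units of the state.
- monitor.read_state(): the state, without advancing time (a new reading comes with each control period).
- camera(name): name is "scene" or "side" or "wrist"; returns a dict with "image" (420x560x3 uint8, red, green, blue), "fx", "fy", "cx", "cy" (pixels), "distortion" ([k1, k2, p1, p2, k3] as OpenCV has them; the pictures are not rectified), "xyz" and "rotation" of the camera in the world. Camera axes: x right, y down, z forward; pixel columns grow to the right and rows downward; lengths in m; the calibration is good to about 2 mm. A picture is of the moment at which its call begins. There is no depth.
- ctrl.finish_job(): hands the job in, once; it reports no verdict.
Trained networks look in the newest picture that a camera, given by its name, has taken for a name from the list of things; names that differ only in an ending like _2 or _b are one class to them, and where a whole thing is asked for, a point or a joint stands for the part that bears it (a point fixed in the world has none). Each returns a list of dicts, best first, with "conf" (0 to 1); they miss things now and then, are a little off and sometimes report something else, mostly with a low value. They report only what shows in the picture. A call takes as long as a camera call. They do not tell look-alikes from the thing itself.
- masks_of(name, camera): "pixels" (420x560 bool, what is visible of it) and "extent" ([left, top, width, height] in pixels, round what is visible of it).
- pinpoint(name, camera): "centre" ([row, column] in pixels: a listed point, or the origin of a listed thing).
The state is a dict: "time_s": time; "q": joint angles; "qvel": joint speeds; "tau": joint torques, N m; "eef_pos": TCP position; "ee_rot": TCP orientation; "wrist_force": force on the tool from outside, world axes, zero at the start; "wrist_torque": the same for the moment, N m; "opening": opening from 0.0 (shut) to 1.0 (fully open).
Only numpy, scipy, OpenCV 4.12 (cv2) and the standard library are available. Lean on these libraries where they do the work, as an engineer would, in place of code of your own. Each camera call takes 0.05 s, during which the arm holds its last target.

## Working session

There is one attempt and no reset: what is moved stays moved. The work goes in short steps, Python scripts to look and compute and a tool call to move; the robot and the scene stay as the last step left them, time stands still between calls to the robot, and variables do not carry over. Pictures are saved under pics/ and viewed, and the job is handed in when it is done.

Besides the shell and the picture viewer there is one more tool, called after "Call:" as a command line: name --argument value ..., lists and objects as JSON in quotes. jog_arm: Moves the arm, as the interface text tells. Its arguments: {"type":"object","properties":{"increments":{"type":"array","items":{"type":"number"}}},"required":["increments"]}

```bash
ls; mkdir -p pics; python3 - <<'E'
from workcell import monitor, camera, ctrl, masks_of, pinpoint
import cv2
s=monitor.read_state();print(s)
for n in("scene","side","wrist"):
    c=camera(n);cv2.imwrite(f"pics/{n}0.png",c["image"][:,:,::-1])
    print(n,{k:v for k,v in c.items() if k!="image"})
    for o in("lid","board","inkstone"):
        print(o,[(round(d["conf"],2),d["centre"]) for d in pinpoint(o,n)],[(round(d["conf"],2),d["extent"]) for d in masks_of(o,n)])
print(monitor.read_state()["time_s"])
E
```

```text
pics
{'time_s': 0.0, 'q': array([64.34360258, 22.87213304,  2.57892289, 88.11462874, -1.07165367,
       69.15118536, -2.90650125]), 'qvel': array([-0.01992722, -0.01163862, -0.00862401, -0.07077578, -0.03410038,
       -0.02593262, -0.00229783]), 'tau': array([-2.67689993e-04, -4.75135624e+01,  1.36454187e+00, -2.54218215e+01,
        1.15583424e-02,  9.27228393e-03, -3.29696462e-06]), 'eef_pos': array([ 0.22196798, -0.61026772,  0.24425705]), 'ee_rot': array([[-7.94661615e-04,  3.41856423e-01, -9.39751858e-01],
       [ 1.82053267e-03, -9.39750103e-01, -3.41857324e-01],
       [-9.99998027e-01, -1.98250985e-03,  1.24422547e-04]]), 'wrist_force': array([ 0.7183869 ,  0.02701341, -0.65309795]), 'wrist_torque': array([-0.04028871,  0.02141918, -0.03276899]), 'opening': 1.0025488113286665}
scene {'fx': 488.6775025021186, 'fy': 488.6775025021186, 'cx': 282.7517186230673, 'cy': 202.12956086893556, 'distortion': array([-0.07271268,  0.        ,  0.        ,  0.        ,  0.        ]), 'xyz': array([0.91307191, 0.74848601, 1.18646428]), 'rotation': array([[-0.85664049,  0.42128079, -0.2978
[... 1002 characters left out ...]
]), (0.87, [349.4, 179.6, 50.0, 22.5]), (0.83, [147.1, 237.5, 94.8, 56.8]), (0.59, [259.7, 149.3, 27.4, 35.0])]
board [(0.84, [170.5, 273.3])] []
inkstone [(0.56, [266.2, 281.9])] [(0.69, [266.3, 238.3, 32.6, 50.8])]
wrist {'fx': 352.88010504655955, 'fy': 352.88010504655955, 'cx': 277.5095421468514, 'cy': 214.25885946638425, 'distortion': array([0.02103042, 0.        , 0.        , 0.        , 0.        ]), 'xyz': array([ 0.28485814, -0.58870159,  0.37328305]), 'rotation': array([[ 3.41774555e-01, -9.06853267e-01, -2.46591375e-01],
       [-9.39781751e-01, -3.29978944e-01, -8.90177378e-02],
       [-6.43935212e-04,  2.62166072e-01, -9.65022557e-01]])}
lid [] []
board [] []
inkstone [] []
1.05
```

```bash
python3 - <<'E'
import cv2
a=cv2.imread("pics/scene0.png");cv2.imwrite("pics/s_crop.png",cv2.resize(a[120:350,130:500],None,fx=2.1,fy=2.1,interpolation=cv2.INTER_CUBIC))
a=cv2.imread("pics/side0.png");cv2.imwrite("pics/d_crop.png",cv2.resize(a[90:330,90:460],None,fx=2.1,fy=2.1,interpolation=cv2.INTER_CUBIC))
E
```

```text
(no output)
```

View pics/s_crop.png

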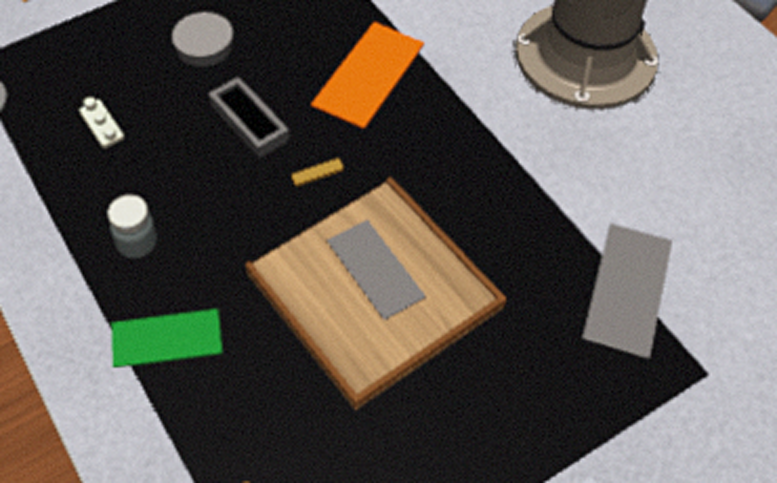

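View pics/d_crop.png

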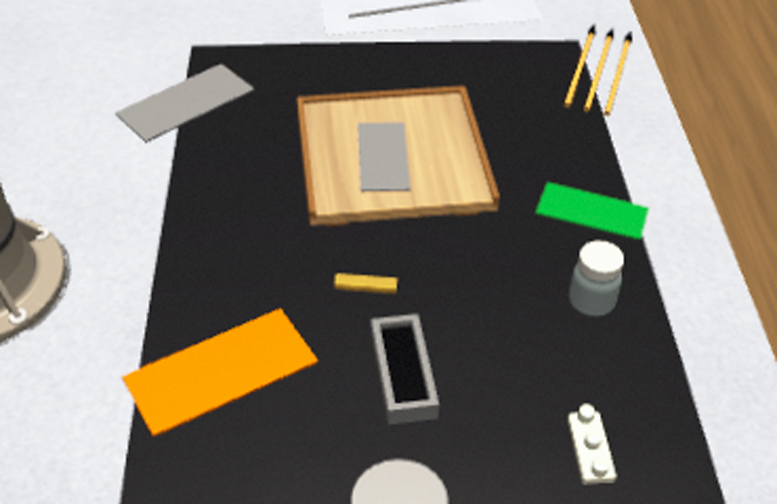

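Four lid-like plates are in the scene view, by (col, row): grey on the board (~310,249), a larger grey one on the table (~430,258), orange (~305,156) and green (~209,282). The lid is the small grey plate on the board. I'll measure it and check its size.

```bash
cat > h.py <<'E'
import cv2, numpy as np
from workcell import monitor, camera, masks_of, pinpoint
def K(c): return np.array([[c["fx"],0,c["cx"]],[0,c["fy"],c["cy"]],[0,0,1]])
def world(c,uv,z):
    uv=np.asarray(uv,float).reshape(-1,1,2)
    n=cv2.undistortPoints(uv,K(c),c["distortion"]).reshape(-1,2)
    d=np.c_[n,np.ones(len(n))]@np.asarray(c["rotation"]).T
    t=(z-c["xyz"][2])/d[:,2]
    return c["xyz"]+d*t[:,None]
def pix(c,P):
    R=np.asarray(c["rotation"]).T
    return cv2.projectPoints(np.asarray(P,float).reshape(-1,3),cv2.Rodrigues(R)[0],-R@c["xyz"],K(c),c["distortion"])[0].reshape(-1,2)
def rect(c,mask,z):
    cn,_=cv2.findContours(mask.astype(np.uint8),cv2.RETR_EXTERNAL,cv2.CHAIN_APPROX_NONE)
    k=max(cn,key=cv2.contourArea).reshape(-1,2)
    w=world(c,k,z)[:,:2]
    (x,y),(a,b),th=cv2.minAreaRect((w*1000).astype(np.float32))
    if a>b: a,b,th=b,a,th-90   # b long axis at th+90
    ang=(th+90+90)%180   # long axis angle from x, 0..180
    if True: ang=(th+90)%180
    return (round(x,1),round(y,1)),(round(a,1),round(b,1)),round(ang,1)
E
python3 - <<'E'
from h import *
for n in("scene","side"):
    c=camera(n)
    hsv=cv2.cvtColor(c["image"],cv2.COLOR_RGB2HSV)
    for o,z in(("lid",.043),("inkstone",.026),("board",.044),("paperweight",.01),("round_stone",.028),("jar",.075),("brush_rest",.02)):
        for d in masks_of(o,n):
            print(n,o,round(d["conf"],2),[round(v) for v in d["extent"]],rect(c,d["pixels"],z))
    lo=[175,150] if False else None
    # saturation-based for lid
    if n=="scene": reg=(slice(222,275),slice(283,335))
    else: reg=(slice(146,184),slice(258,288))
    m=np.zeros(hsv.shape[:2],np.uint8); m[reg]=((hsv[reg][...,1]<60)&(hsv[reg][...,2]>70))
    nn,l,st,ce=cv2.connectedComponentsWithStats(m); i=1+np.argmax(st[1:,4]); print("sat lid",st[i],rect(c,l==i,.043))
    for o in("lid","inkstone","board"): print(o,[(round(d["conf"],2),d["centre"],world(c,[d["centre"][::-1]],{"lid":.04,"inkstone":0,"board":0}[o]).round(3)) for d in pinpoint(o,n)])
    # board corner grid
    np.save(f"{n}.npy",c["image"])
E
```

```text
scene lid 0.93 [278, 132, 52, 50] ((331.5, -114.7), (93.1, 194.5), 28.7)
scene lid 0.82 [181, 266, 53, 28] ((784.9, 125.1), (64.3, 135.0), 157.8)
scene lid 0.68 [246, 204, 127, 110] ((522.5, 198.6), (243.1, 249.4), 4.7)
scene lid 0.61 [407, 228, 40, 62] ((246.9, 372.6), (85.6, 185.4), 40.5)
scene inkstone 0.78 [232, 156, 36, 39] ((520.7, -148.6), (67.9, 151.7), 95.7)
scene inkstone 0.47 [271, 194, 22, 12] ((487.1, -6.5), (21.8, 73.9), 171.1)
scene board 0.68 [248, 206, 124, 107] ((523.7, 199.3), (247.6, 250.0), 5.3)
scene board 0.26 [186, 214, 20, 28] ((752.0, -47.8), (53.6, 99.8), 79.5)
scene paperweight 0.6 [270, 196, 22, 11] ((481.1, -16.8), (18.6, 72.5), 172.5)
scene paperweight 0.6 [289, 227, 45, 44] ((497.9, 161.7), (66.5, 142.9), 90.5)
scene round_stone 0.79 [212, 124, 28, 28] ((506.4, -325.1), (93.2, 115.7), 62.0)
scene jar 0.83 [185, 212, 22, 31] ((758.0, -27.1), (53.9, 102.1), 79.6)
scene jar 0.51 [287, 225, 46, 42] ((520.8, 193.4), (63.4, 136.3), 90.1)
scene brush_rest 0.62 [166, 167, 26, 26] ((708.8, -258.6), (41.6, 107.5), 91.3)
sat lid [ 286  225   46   47 1019] ((507.8
[... 885 characters left out ...]
, 265.6), 94.7)
side paperweight 0.45 [251, 219, 27, 8] ((479.5, -22.1), (31.4, 78.6), 178.0)
side round_stone 0.67 [256, 308, 46, 47] ((502.3, -343.5), (95.3, 104.4), 72.9)
side jar 0.58 [361, 207, 26, 34] ((740.4, -86.5), (55.6, 119.4), 72.0)
side brush_rest 0.61 [362, 283, 20, 37] ((707.0, -275.1), (37.3, 97.6), 90.9)
sat lid [261 148  24  33 736] ((510.5, 175.7), (62.9, 139.8), 88.4)
lid [(0.86, [266.3, 191.9], array([[ 0.313, -0.178,  0.04 ]])), (0.78, [190.8, 375.9], array([[0.78 , 0.058, 0.04 ]])), (0.63, [138.0, 176.7], array([[0.232, 0.308, 0.04 ]])), (0.56, [165.0, 272.5], array([[0.511, 0.172, 0.04 ]]))]
inkstone [(0.91, [268.3, 283.6], array([[ 0.522, -0.16 ,  0.   ]]))]
board []
```

```bash
python3 - <<'E'
import cv2
a=cv2.imread("pics/scene0.png")[190:325,240:380];cv2.imwrite("pics/s_b.png",cv2.resize(a,None,fx=4.4,fy=4.4,interpolation=cv2.INTER_CUBIC)[:600])
a=cv2.imread("pics/side0.png")[125:205,225:335];cv2.imwrite("pics/d_b.png",cv2.resize(a,None,fx=7,fy=7,interpolation=cv2.INTER_CUBIC))
a=cv2.imread("pics/side0.png")[230:300,245:325];cv2.imwrite("pics/d_i.png",cv2.resize(a,None,fx=8,fy=8,interpolation=cv2.INTER_CUBIC))
E
```

```text
(no output)
```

View pics/s_b.png

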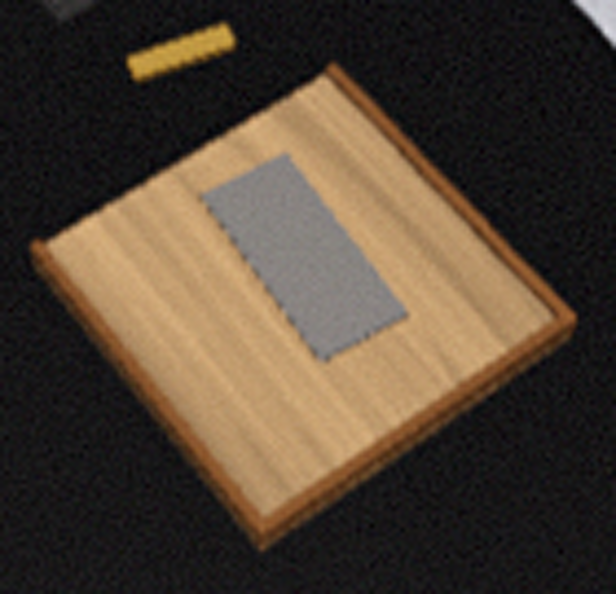

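View pics/d_b.png

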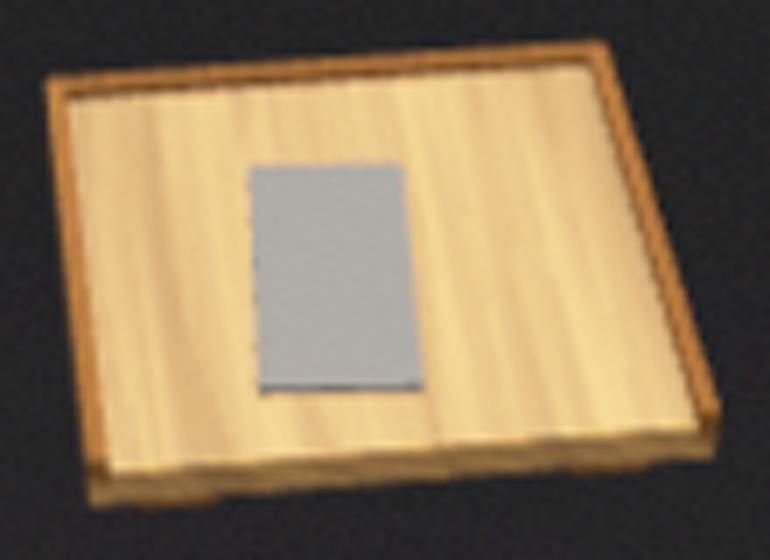

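View pics/d_i.png

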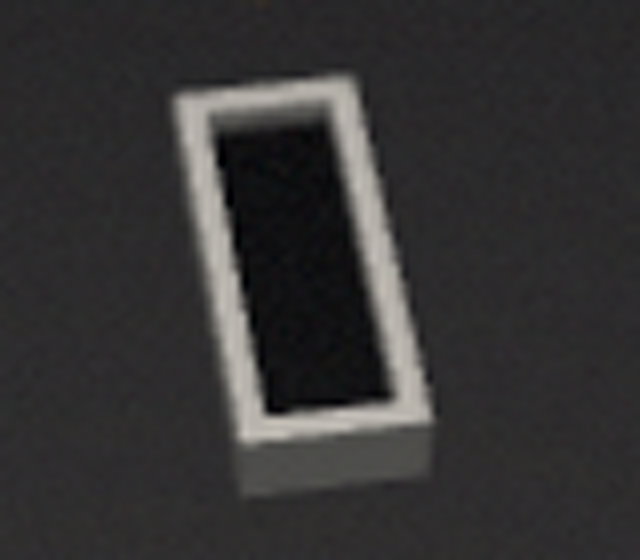

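```bash
python3 - <<'E'
from h import *
c=camera("side");s=camera("scene")
def f(P,sc,o): P=np.array(P,float);return (P+.5)/sc-.5+np.array(o)
def show(t,w):print(t,(w[:,:2]*1000).round(1).tolist())
w=world(c,f([(175,95),(355,76),(433,420),(240,440)],8,(245,230)),.026);show("ink",w)
print((w.mean(0)*1000).round(1),np.degrees(np.arctan2(*(w[1]+w[0]-w[2]-w[3])[[1,0]])))
w=world(s,f([(210,97),(238,79),(287,127),(258,146)],2.1,(130,120)),.026);show("ink scene",w);print((w.mean(0)*1000).round(1),np.degrees(np.arctan2(*-(w[1]+w[0]-w[2]-w[3])[[1,0]])))
show("floor open edge side",world(c,f([(108,472),(700,430)],7,(225,125)),.04))
show("floor open edge scene",world(s,f([(50,248),(327,77)],4.4,(240,190)),.04))
show("back side lip top",world(c,f([(47,78),(605,42)],7,(225,125)),.046))
show("back scene lip top",world(s,f([(265,525),(577,315)],4.4,(240,190)),.046))
show("lid side",world(c,f([(250,165),(403,164),(422,387),(262,387)],7,(225,125)),.043))
show("lid scene",world(s,f([(203,195),(288,155),(408,315),(324,360)],4.4,(240,190)),.043))
E
```

```text
ink [[484.3, -97.1], [538.9, -91.5], [551.9, -220.8], [497.7, -225.5]]
[ 518.2 -158.7   26. ] 95.83539390800955
ink scene [[550.5, -212.1], [497.6, -221.8], [481.2, -100.9], [534.5, -92.2]]
[ 516.  -156.8   26. ] 97.67303337941651
floor open edge side [[421.1, 64.8], [645.4, 80.9]]
floor open edge scene [[638.9, 89.4], [419.3, 69.5]]
back side lip top [[394.5, 304.9], [633.6, 324.2]]
back scene lip top [[625.3, 319.4], [390.8, 302.6]]
lid side [[478.8, 245.9], [541.9, 244.7], [540.9, 105.5], [479.8, 107.4]]
lid scene [[538.0, 107.5], [475.8, 109.9], [477.0, 247.3], [537.4, 246.4]]
```

Enlarged, the board plate measures 64 x 140 mm in both views, so it is the lid. It lies at about (0.509, 0.176) with its axis at about 90°. The open edge is at y≈0.074, and the stone is at (0.517, -0.158) with its axis at about 96°. Next I move above the lid with the fingers shut.

Call:
jog_arm --increments '[1, 2, 2.5, 0, 0.04, 1, 2, 2.5, 0, 0.04, 1, 2, 2.5, 0, 0.04, 1, 2, 2.5, 0, 0.04, 1, 2, 2.5, 0, 0.04]'

```text
time_s: 2.67
eef_pos: [0.3229, -0.4847, 0.2455]
ee_rot: [[0.0, 0.523, -0.852], [-0.0, -0.852, -0.523], [-1.0, 0.0, -0.0]]
wrist_force: [0.8, -0.7, -0.4]
opening: 0.296
```

Call:
jog_arm --increments '[1, 2, 2.5, 0, 0.04, 1, 2, 2.5, 0, 0.04, 1, 2, 2.5, 0, 0.04, 1, 2, 2.5, 0, 0.04, 1, 2, 2.5, 0, 0.04]'

```text
time_s: 3.08
eef_pos: [0.423, -0.3596, 0.2456]
ee_rot: [[0.001, 0.682, -0.731], [-0.001, -0.731, -0.682], [-1.0, 0.001, 0.0]]
wrist_force: [0.1, -0.3, 0.2]
opening: -0.0
```

Call:
jog_arm --increments '[1, 0.5, 3, 0, 0.045, 1, 0.5, 3, 0, 0.045, 1, 0.5, 3, 0, 0.045, 1, 0.5, 3, 0, 0.045, 1, 0.5, 3, 0, 0.045]'

```text
time_s: 3.5
eef_pos: [0.4473, -0.2095, 0.2456]
ee_rot: [[0.001, 0.828, -0.56], [-0.0, -0.56, -0.828], [-1.0, 0.001, 0.0]]
wrist_force: [0.4, 0.5, 0.2]
opening: 0.0
```

Call:
jog_arm --increments '[1, 0.5, 3, 0, 0.045, 1, 0.5, 3, 0, 0.045, 1, 0.5, 3, 0, 0.045, 1, 0.5, 3, 0, 0.045, 1, 0.5, 3, 0, 0.045]'

```text
time_s: 3.92
eef_pos: [0.4722, -0.0595, 0.2456]
ee_rot: [[0.001, 0.932, -0.362], [-0.0, -0.362, -0.932], [-1.0, 0.001, 0.0]]
wrist_force: [-0.1, -0.5, -0.0]
opening: 0.003
```

Call:
jog_arm --increments '[1, 0.5, 3, -1, 0.045, 1, 0.5, 3, -2, 0.045, 1, 0.5, 3, -2, 0.045, 1, 0.5, 3, -2, 0.045, 1, 0.5, 3, -2, 0.045]'

```text
time_s: 4.33
eef_pos: [0.4975, 0.0904, 0.1549]
ee_rot: [[0.001, 0.989, -0.145], [-0.0, -0.145, -0.989], [-1.0, 0.001, -0.0]]
wrist_force: [0.2, 0.2, 0.6]
opening: -0.0
```

Call:
jog_arm --increments '[1, 0.5, 3, -1, 0.045, 1, 0.5, 3, -1, 0.045, 1, 0, 0, 0, 0, 1, 0, 0, 0, 0]'

```text
time_s: 4.67
eef_pos: [0.5067, 0.1511, 0.1349]
ee_rot: [[-0.001, 0.999, -0.053], [0.001, -0.053, -0.999], [-1.0, -0.001, -0.001]]
wrist_force: [0.9, -0.5, 0.4]
opening: -0.0
```

Call:
jog_arm --increments '[1, 0.2, 2.3, -2, 0.025, 1, 0, 2.2, -2.5, 0.025, 1, 0, 0, -2, 0, 1, 0, 0, -0.7, 0, 1, 0, 0, 0, 0]'

```text
time_s: 5.08
eef_pos: [0.5083, 0.1916, 0.0619]
ee_rot: [[-0.003, 1.0, -0.009], [-0.003, -0.009, -1.0], [-1.0, -0.003, 0.003]]
wrist_force: [-0.1, -0.2, 0.7]
opening: 0.002
```

Call:
jog_arm --increments '[1, 0, 0, -0.3, 0, 1, 0, 0, -0.2, 0, 1, 0, 0, 0, 0]'

```text
time_s: 5.33
eef_pos: [0.5101, 0.1932, 0.0592]
ee_rot: [[0.002, 1.0, -0.009], [-0.0, -0.009, -1.0], [-1.0, 0.002, 0.0]]
wrist_force: [0.2, 0.2, -0.3]
opening: -0.002
```

Call:
jog_arm --increments '[1, 0, 0, -0.1, 0, 1, 0, 0, 0, 0]'

```text
time_s: 5.5
eef_pos: [0.5097, 0.1939, 0.058]
ee_rot: [[0.001, 1.0, -0.008], [0.0, -0.008, -1.0], [-1.0, 0.001, -0.0]]
wrist_force: [-0.3, 0.3, 0.2]
opening: -0.002
```

Call:
jog_arm --increments '[1, 0, 0, -0.1, 0, 1, 0, 0, 0, 0]'

```text
time_s: 5.67
eef_pos: [0.5097, 0.1941, 0.0571]
ee_rot: [[0.001, 1.0, -0.007], [-0.0, -0.007, -1.0], [-1.0, 0.001, 0.0]]
wrist_force: [-1.4, -0.8, 5.0]
opening: 0.002
```

Contact is at z≈0.057, as expected. I'll press a little harder and check the force.

Call:
jog_arm --increments '[1, 0, 0, -0.05, 0, 1, 0, 0, 0, 0]'

```text
time_s: 5.83
eef_pos: [0.5097, 0.1941, 0.0571]
ee_rot: [[0.001, 1.0, -0.007], [-0.001, -0.007, -1.0], [-1.0, 0.001, 0.001]]
wrist_force: [-2.9, -2.2, 8.8]
opening: -0.003
```

Call:
jog_arm --increments '[1, 0, -0.3, 0, 0, 1, 0, -0.4, 0, 0, 1, 0, -0.5, 0, 0, 1, 0, -0.4, 0, 0, 1, 0, -0.4, 0, 0]'

```text
time_s: 6.25
eef_pos: [0.5105, 0.1756, 0.0571]
ee_rot: [[0.003, 1.0, -0.006], [0.003, -0.006, -1.0], [-1.0, 0.003, -0.003]]
wrist_force: [0.3, 1.8, 5.8]
opening: 0.002
```

```bash
cat > look.py <<'E'
from h import *
def lidside(c,box,z=.043,x0=0):
    hsv=cv2.cvtColor(c["image"],cv2.COLOR_RGB2HSV)
    P=pix(c,[(a,b,z) for a in box[:2] for b in box[2:]])
    u0,v0=P.min(0).astype(int);u1,v1=P.max(0).astype(int)
    m=np.zeros(hsv.shape[:2],np.uint8);r=(slice(v0,v1),slice(u0,u1))
    m[r]=(hsv[r][...,1]<50)&(hsv[r][...,2]>100)
    n,l,st,ce=cv2.connectedComponentsWithStats(m);i=1+np.argmax(st[1:,4])
    return st[i],rect(c,l==i,z)
E
python3 - <<'E'
from look import *
c=camera("side");cv2.imwrite("pics/side1.png",cv2.resize(c["image"][100:300,180:380],None,fx=3,fy=3,interpolation=2)[:,:,::-1])
print(lidside(c,(.46,.57,.0,.26)))
E
```

```text
(array([261, 153,  25,  33, 648], dtype=int32), ((510.7, 154.8), (62.5, 137.0), 90.1))
```

View pics/side1.png

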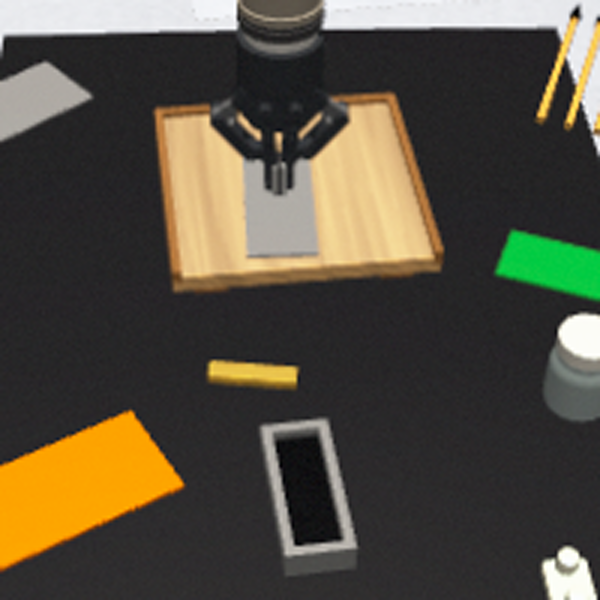

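The picture shows the lid following the fingers: it is 20 mm nearer the edge and still flat, with its centre at about y=0.156. I'll drag it another 55 mm or so.

Call:
jog_arm --increments '[1, 0, -0.5, 0, 0, 1, 0, -0.6, 0, 0, 1, 0, -0.6, 0, 0, 1, 0, -0.6, 0, 0, 1, 0, -0.6, 0, 0]'

```text
time_s: 6.72
eef_pos: [0.5105, 0.1464, 0.0571]
ee_rot: [[0.003, 1.0, -0.006], [0.002, -0.006, -1.0], [-1.0, 0.003, -0.002]]
wrist_force: [-0.1, 2.8, 6.5]
opening: -0.004
```

Call:
jog_arm --increments '[1, 0, -0.6, 0, 0, 1, 0, -0.6, 0, 0, 1, 0, -0.6, 0, 0, 1, 0, -0.5, 0, 0, 1, 0, -0.2, 0, 0]'

```text
time_s: 7.13
eef_pos: [0.5107, 0.1207, 0.0571]
ee_rot: [[0.004, 1.0, -0.007], [0.002, -0.007, -1.0], [-1.0, 0.003, -0.002]]
wrist_force: [1.1, 2.3, 7.4]
opening: -0.0
```

Call:
jog_arm --increments '[1, 0, 0, 0, 0, 1, 0, 0, 0, 0]'

```text
time_s: 7.3
eef_pos: [0.5107, 0.1205, 0.0571]
ee_rot: [[0.003, 1.0, -0.007], [0.001, -0.007, -1.0], [-1.0, 0.003, -0.001]]
wrist_force: [0.4, 1.3, 7.2]
opening: 0.004
```

```bash
python3 - <<'E'
from look import *
c=camera("side");cv2.imwrite("pics/side2.png",cv2.resize(c["image"][120:230,210:350],None,fx=5,fy=5,interpolation=2)[:,:,::-1])
print(lidside(c,(.46,.57,.0,.26)))
E
```

```text
(array([262, 166,  26,  34, 718], dtype=int32), ((512.0, 98.2), (64.9, 132.5), 88.3))
```

View pics/side2.png

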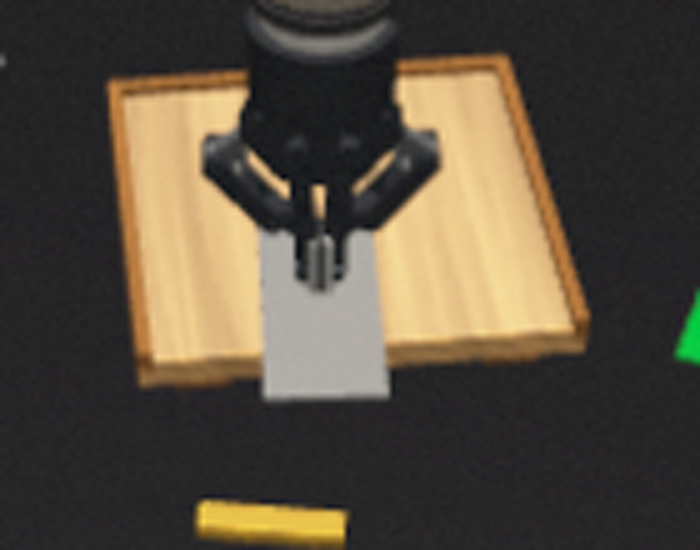

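The lid sticks out about 42 mm, flat, with its centre near (0.511, 0.102). I'll lift, shift to the overhanging end with the jaws open, and measure again.

Call:
jog_arm --increments '[1, 0, 0, 1, 0, 1, 0, 0, 3, 0, 1, 0, 0, 3, 0, 0, 0, 0, 1, 0, 0, 0, -2.5, 0, 0]'

```text
time_s: 7.77
eef_pos: [0.5111, 0.1009, 0.1397]
ee_rot: [[0.008, 1.0, 0.001], [0.005, 0.001, -1.0], [-1.0, 0.008, -0.005]]
wrist_force: [0.4, 0.2, 1.1]
opening: 0.273
```

Call:
jog_arm --increments '[0, 0, -2.5, 0, 0, 0, 0, -2.3, 0, 0, 0, 0, 0, 0, 0, 0, 0, 0, 0, 0]'

```text
time_s: 8.1
eef_pos: [0.5087, 0.0453, 0.1355]
ee_rot: [[-0.001, 1.0, -0.01], [-0.001, -0.01, -1.0], [-1.0, -0.001, 0.001]]
wrist_force: [-1.1, 0.7, -0.0]
opening: 0.847
```

```bash
python3 - <<'E'
from look import *
print(monitor.read_state()["eef_pos"],monitor.read_state()["opening"])
for n in("scene","side","wrist"):
    c=camera(n);cv2.imwrite(f"pics/{n}3.png",c["image"][:,:,::-1])
    try: print(n,lidside(c,(.46,.57,.0,.20)))
    except Exception as e: print(e)
E
python3 - <<'E'
import cv2
a=cv2.imread("pics/scene3.png")[170:310,230:390];b=cv2.imread("pics/side3.png")[110:250,200:360]
import numpy as np
cv2.imwrite("pics/c3.png",cv2.resize(np.hstack([a,b]),None,fx=2.5,fy=2.5,interpolation=2))
E
```

```text
[0.5086707  0.04526768 0.13551429] 0.8472914475578781
scene (array([273, 207,  44,  45, 930], dtype=int32), ((508.8, 103.8), (63.4, 138.7), 89.9))
side (array([262, 165,  26,  35, 826], dtype=int32), ((511.9, 100.3), (64.7, 136.8), 88.3))
attempt to get argmax of an empty sequence
```

View pics/c3.png

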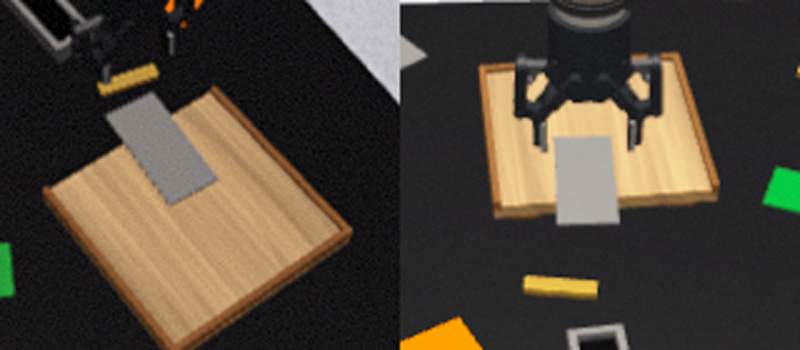

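View pics/wrist3.png

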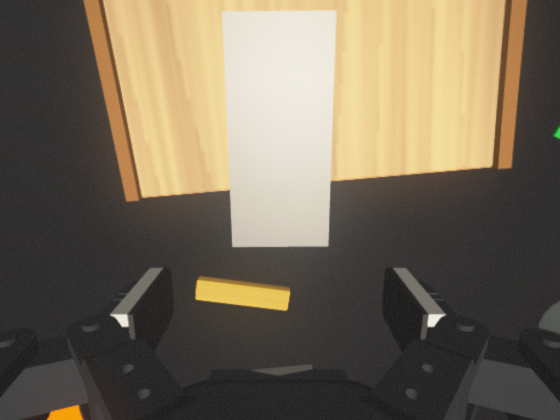

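```bash
python3 - <<'E'
from look import *
c=camera("wrist")
print(world(c,[(224,12),(335,11),(329,247),(232,247)],.043).round(4)[:,:2].tolist(), world(c,[(140,197),(495,167)],.04).round(4)[:,:2].tolist(), world(c,[(198,288),(198,278),(289,308),(290,286)],.01).round(4)[:,:2].tolist())
print(monitor.read_state()["eef_pos"])
E
```

```text
[[0.4801, 0.1714], [0.542, 0.1715], [0.5434, 0.0317], [0.479, 0.032]] [[0.4205, 0.0656], [0.6462, 0.0837]] [[0.4463, -0.0144], [0.4468, -0.0058], [0.5181, -0.0323], [0.5188, -0.0131]]
[0.50900473 0.04850228 0.13583863]
```

Call:
jog_arm --increments '[0, 0.1, 0, -2.5, 0, 0, 0, 0, -3, 0, 0, 0, 0, -2.5, 0, 0, 0, 0, -1.5, 0, 0, 0, 0, 0, 0]'

```text
time_s: 8.72
eef_pos: [0.5073, 0.0479, 0.0378]
ee_rot: [[-0.007, 1.0, -0.005], [0.0, -0.005, -1.0], [-1.0, -0.007, -0.0]]
wrist_force: [-0.2, 0.1, 0.3]
opening: 0.999
```

Call:
jog_arm --increments '[0, 0, 0, -0.6, 0, 0, 0, 0, 0, 0, 0, 0, 0, 0, 0]'

```text
time_s: 8.97
eef_pos: [0.511, 0.0477, 0.0357]
ee_rot: [[0.002, 1.0, -0.006], [0.0, -0.006, -1.0], [-1.0, 0.002, -0.0]]
wrist_force: [0.2, 0.9, -0.0]
opening: 0.999
```

```bash
python3 - <<'E'
from look import *
c=camera("side");cv2.imwrite("pics/side4.png",cv2.resize(c["image"][120:230,210:350],None,fx=5,fy=5,interpolation=2)[:,:,::-1])
E
```

```text
(no output)
```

View pics/side4.png

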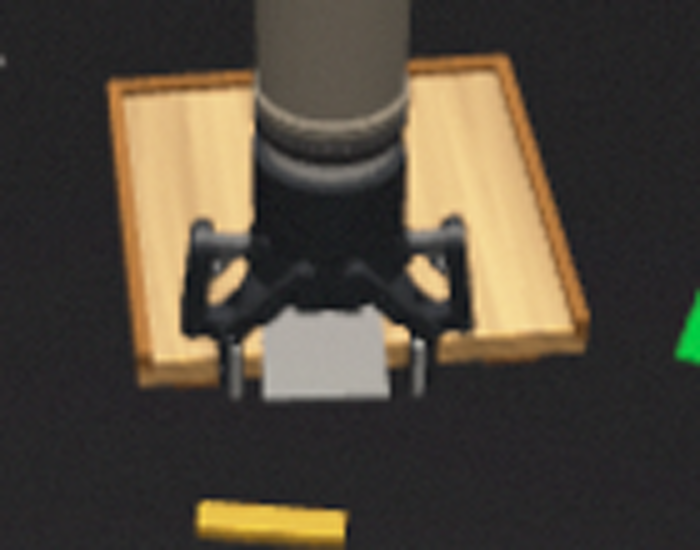

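Call:
jog_arm --increments '[0, 0, 0, -0.3, 0, 0.1, 0, 0, 0, 0, 0.15, 0, 0, 0, 0, 0.2, 0, 0, 0, 0, 1, 0, 0, 0, 0]'

```text
time_s: 9.43
eef_pos: [0.5103, 0.047, 0.0322]
ee_rot: [[0.0, 1.0, -0.007], [-0.0, -0.007, -1.0], [-1.0, 0.0, 0.0]]
wrist_force: [-1.0, -0.4, 4.0]
opening: 0.727
```

Call:
jog_arm --increments '[1, 0, 0, 0, 0, 1, 0, 0, 0, 0, 1, 0, 0, 0, 0, 1, 0, 0, 0, 0]'

```text
time_s: 9.77
eef_pos: [0.5104, 0.0471, 0.0321]
ee_rot: [[0.0, 1.0, -0.007], [-0.0, -0.007, -1.0], [-1.0, 0.0, 0.0]]
wrist_force: [-1.8, 0.0, 6.4]
opening: 0.727
```

```bash
python3 - <<'E'
from look import *
c=camera("side");cv2.imwrite("pics/side5.png",cv2.resize(c["image"][120:230,210:350],None,fx=5,fy=5,interpolation=2)[:,:,::-1])
E
```

```text
(no output)
```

View pics/side5.png

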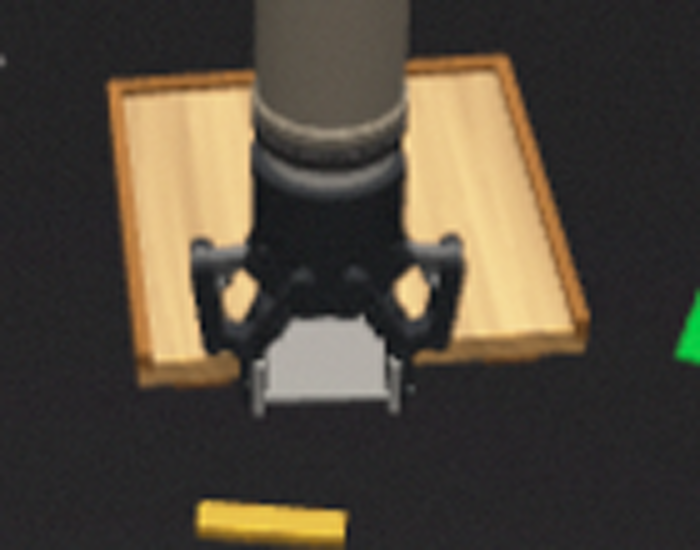

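The gripper holds the lid across its width: opening 0.727, about 62 mm. Lifting gently.

Call:
jog_arm --increments '[1, 0, 0, 0.3, 0, 1, 0, 0, 0.6, 0, 1, 0, 0, 1, 0, 1, 0, 0, 1.2, 0, 1, 0, 0, 1.2, 0]'

```text
time_s: 10.23
eef_pos: [0.5103, 0.0473, 0.0761]
ee_rot: [[0.0, 1.0, -0.007], [0.0, -0.007, -1.0], [-1.0, 0.0, -0.0]]
wrist_force: [0.3, 0.1, -1.1]
opening: 0.722
```

Call:
jog_arm --increments '[1, 0, 0, 1, 0, 1, 0, 0, 0.7, 0, 1, 0, 0, 0, 0, 1, 0, 0, 0, 0]'

```text
time_s: 10.57
eef_pos: [0.5105, 0.0471, 0.0924]
ee_rot: [[0.001, 1.0, -0.007], [-0.0, -0.007, -1.0], [-1.0, 0.001, 0.0]]
wrist_force: [-0.3, 0.1, -1.3]
opening: 0.722
```

```bash
python3 - <<'E'
from look import *
I=[]
for n,r in(("scene",(slice(150,290),slice(220,380))),("side",(slice(100,240),slice(200,360)))):
    c=camera(n);I.append(c["image"][r])
cv2.imwrite("pics/c6.png",cv2.resize(np.hstack(I),None,fx=2.5,fy=2.5,interpolation=2)[:,:,::-1])
c=camera("wrist");cv2.imwrite("pics/w6.png",c["image"][:,:,::-1])
E
```

```text
(no output)
```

View pics/c6.png

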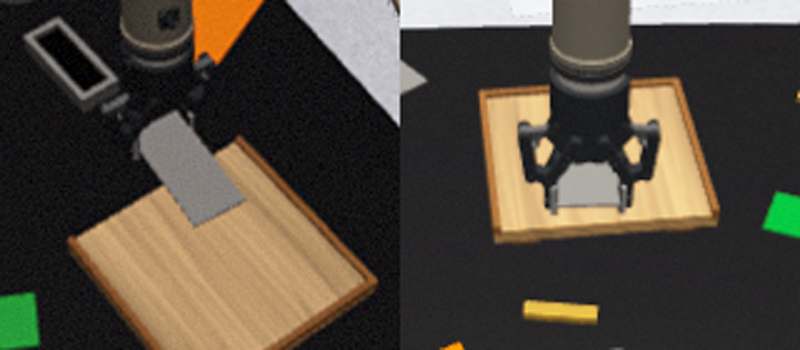

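View pics/w6.png

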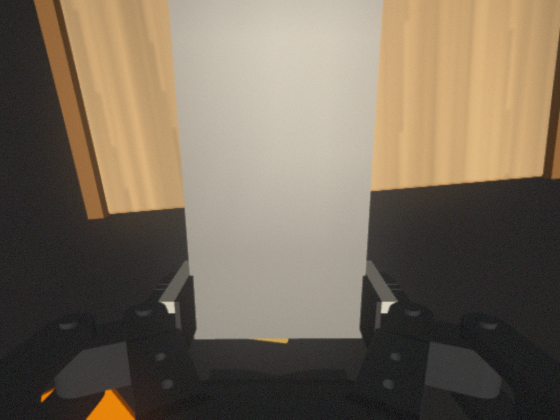

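```bash
python3 - <<'E'
from look import *
c=camera("wrist")
g=cv2.cvtColor(c["image"],cv2.COLOR_RGB2HSV)
def edges(r):
    row=((g[r,:,1]<45)&(g[r,:,2]>110)); xs=np.where(row)[0]; xs=xs[(xs>120)&(xs<420)]; return xs.min(),xs.max()+1
for r in(5,60,120,180,240):
    a,b=edges(r); w=world(c,[(a,r),(b,r)],.103); print(r,a,b,w[:,:2].round(4).tolist(),round(np.linalg.norm(w[0]-w[1])*1000,1))
w=world(c,[(194,338),(360,338)],.103);print(w)
s=camera("scene")
hsv=cv2.cvtColor(s["image"],cv2.COLOR_RGB2HSV)
print(lidside(s,(.47,.56,.03,.2),.103))
cv2.imwrite("pics/s7.png",cv2.resize(s["image"][180:250,265:330],None,fx=8,fy=8,interpolation=2)[:,:,::-1])
E
```

```text
5 169 382 [[0.4791, 0.1447], [0.5412, 0.1442]] 62.1
60 174 378 [[0.4792, 0.1299], [0.5411, 0.1295]] 61.9
120 178 374 [[0.479, 0.1124], [0.5411, 0.112]] 62.2
180 183 371 [[0.479, 0.0932], [0.5414, 0.0928]] 62.4
240 187 368 [[0.4788, 0.0722], [0.5417, 0.0718]] 62.9
[[0.47862953 0.03328608 0.103     ]
 [0.54093443 0.03292919 0.103     ]]
(array([276, 195,  42,  45, 960], dtype=int32), ((508.9, 104.1), (63.3, 140.6), 90.0))
```

View pics/s7.png

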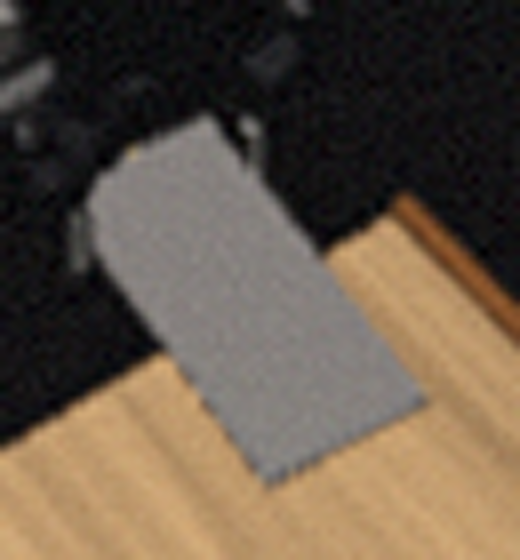

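```bash
python3 - <<'E'
from look import *
for n in("scene","side"):
    im=np.load(n+".npy"); c=camera(n)
    P=pix(c,[(x,y,z) for x in(.45,.59) for y in(-.26,-.06) for z in(0,.03)]);u0,v0=P.min(0).astype(int);u1,v1=P.max(0).astype(int)
    hsv=cv2.cvtColor(im,cv2.COLOR_RGB2HSV)[v0:v1,u0:u1]
    v=hsv[...,2]; print(n,u0,v0,np.percentile(v,[50,80,90,95,99]))
    for th in (105,115,125):
        m=np.zeros(im.shape[:2],np.uint8); m[v0:v1,u0:u1]=(v>th)&(hsv[...,1]<60)
        k,l,st,ce=cv2.connectedComponentsWithStats(m);i=1+np.argmax(st[1:,4])
        print(th,st[i],rect(c,l==i,.026))
E
```

```text
scene 211 143 [ 21.  28.  66. 128. 188.]
105 [230 158  36  32 190] ((515.5, -158.0), (53.7, 127.5), 95.9)
115 [230 158  36  32 149] ((515.4, -158.1), (52.4, 127.5), 96.2)
125 [231 158  35  31 109] ((516.5, -158.4), (49.8, 126.0), 97.2)
side 251 227 [ 45.  49.  97. 167. 184.]
105 [267 240  32  46 444] ((517.4, -159.5), (55.1, 131.0), 96.0)
115 [267 240  32  46 413] ((517.7, -159.3), (54.5, 130.7), 96.0)
125 [267 240  32  46 393] ((517.6, -159.5), (54.1, 130.3), 96.1)
```

Call:
jog_arm --increments '[1, 0.05, -0.8, 0, 0.005, 1, 0.1, -1.6, 0, 0.01, 1, 0.1, -2.2, 0, 0.01, 1, 0.1, -2.4, 0, 0.01, 1, 0.1, -2.4, 0, 0.01]'

```text
time_s: 11.33
eef_pos: [0.5146, -0.0483, 0.0917]
ee_rot: [[-0.0, 0.999, 0.039], [-0.0, 0.039, -0.999], [-1.0, -0.0, 0.0]]
wrist_force: [0.8, -0.4, -1.2]
opening: 0.721
```

Call:
jog_arm --increments '[1, 0.1, -2.4, 0, 0.01, 1, 0.1, -2.4, 0, 0.01, 1, 0.1, -2.4, 0, 0.01, 1, 0.1, -2.4, 0, 0.01, 1, 0.1, -2.4, 0, 0.01]'

```text
time_s: 11.75
eef_pos: [0.5193, -0.1689, 0.0917]
ee_rot: [[-0.0, 0.996, 0.088], [-0.0, 0.088, -0.996], [-1.0, -0.0, 0.0]]
wrist_force: [-0.2, 0.0, -0.6]
opening: 0.719
```

Call:
jog_arm --increments '[1, 0.1, -2.2, 0, 0.007, 1, 0.1, -1.6, -0.5, 0.005, 1, 0.1, -0.9, -1, 0, 1, 0, 0, -1, 0, 1, 0, 0, 0, 0]'

```text
time_s: 12.17
eef_pos: [0.5206, -0.2131, 0.0641]
ee_rot: [[-0.004, 0.995, 0.099], [0.002, 0.099, -0.995], [-1.0, -0.004, -0.003]]
wrist_force: [-0.9, 0.2, -1.3]
opening: 0.723
```

Call:
jog_arm --increments '[1, 0, 0, -0.5, 0, 1, 0, 0, 0, 0, 1, 0, 0, 0, 0]'

```text
time_s: 12.42
eef_pos: [0.5228, -0.2123, 0.0617]
ee_rot: [[-0.0, 0.995, 0.102], [0.001, 0.102, -0.995], [-1.0, -0.0, -0.001]]
wrist_force: [-0.0, 0.8, 0.2]
opening: 0.724
```

```bash
python3 - <<'E'
from look import *
print(monitor.read_state()["eef_pos"])
z=monitor.read_state()["eef_pos"][2]+.0108
I=[]
for n,r in(("scene",(slice(120,260),slice(180,340))),("side",(slice(180,320),slice(200,360)))):
    c=camera(n);I.append(c["image"][r])
    print(n,lidside(c,(.45,.58,-.25,-.06),z))
cv2.imwrite("pics/c8.png",cv2.resize(np.hstack(I),None,fx=2.5,fy=2.5,interpolation=2)[:,:,::-1])
E
```

```text
[ 0.5227799  -0.21234974  0.06167732]
scene (array([230, 146,  39,  44, 834], dtype=int32), ((521.3, -142.3), (77.6, 162.2), 96.6))
side (array([271, 254,  34,  27, 526], dtype=int32), ((526.1, -213.0), (72.0, 72.4), 177.7))
```

View pics/c8.png

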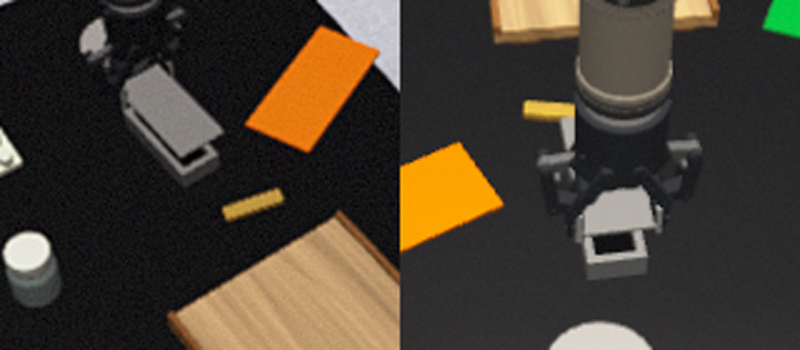

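Call:
jog_arm --increments '[1, 0, -0.1, -0.8, 0, 1, 0, 0, -1, 0, 1, 0, 0, -1, 0, 1, 0, 0, -0.6, 0, 1, 0, 0, 0, 0]'

```text
time_s: 12.93
eef_pos: [0.521, -0.2144, 0.0256]
ee_rot: [[-0.004, 0.995, 0.1], [0.002, 0.1, -0.995], [-1.0, -0.004, -0.002]]
wrist_force: [0.2, 0.1, -0.5]
opening: 0.722
```

```bash
python3 - <<'E'
from look import *
print(monitor.read_state()["eef_pos"])
I=[]
L=np.array([(x,y) for x,y in((-.032,-.07),(.032,-.07),(.032,.07),(-.032,.07))])
a=np.radians(6);R=np.array([[np.cos(a),-np.sin(a)],[np.sin(a),np.cos(a)]])
z=monitor.read_state()["eef_pos"][2]+.0108
for n,r in(("scene",(150,220,215,285)),("side",(225,295,250,320))):
    c=camera(n);u=c["image"][r[0]:r[1],r[2]:r[3]]
    u=cv2.resize(u,None,fx=5.6,fy=5.6,interpolation=2)
    for ze,col in((z,(255,0,0)),):
        p=pix(c,np.c_[L@R.T+[.5166,-.1587],np.full(4,ze)])
        p=((p-[r[2],r[0]]+.5)*5.6-.5)
        cv2.polylines(u,[p.round().astype(np.int32)],True,col,1)
    I.append(u)
cv2.imwrite("pics/c9.png",np.hstack(I)[:,:,::-1])
E
```

```text
[ 0.52100448 -0.21435714  0.02560331]
```

View pics/c9.png

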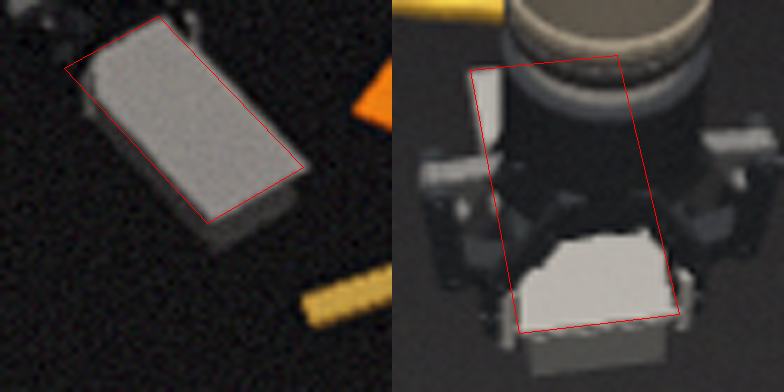

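The outline predicted for a lid centred over the stone matches the real lid within 1-2 mm in both views. I'll lower it the last 7 mm slowly.

Call:
jog_arm --increments '[1, 0, 0, -0.2, 0, 1, 0, 0, -0.2, 0, 1, 0, 0, -0.1, 0, 1, 0, 0, 0, 0]'

```text
time_s: 13.37
eef_pos: [0.5226, -0.2149, 0.0228]
ee_rot: [[0.0, 0.995, 0.1], [-0.0, 0.1, -0.995], [-1.0, 0.0, 0.0]]
wrist_force: [0.2, -0.2, -1.1]
opening: 0.725
```

Call:
jog_arm --increments '[1, 0, 0, -0.1, 0, 1, 0, 0, 0, 0]'

```text
time_s: 13.53
eef_pos: [0.5227, -0.2149, 0.0218]
ee_rot: [[0.0, 0.995, 0.1], [-0.0, 0.1, -0.995], [-1.0, 0.0, 0.0]]
wrist_force: [-0.4, 0.2, 0.2]
opening: 0.726
```

Call:
jog_arm --increments '[1, 0, 0, -0.1, 0, 1, 0, 0, 0, 0]'

```text
time_s: 13.7
eef_pos: [0.5226, -0.2149, 0.0208]
ee_rot: [[0.0, 0.995, 0.1], [0.0, 0.1, -0.995], [-1.0, 0.0, -0.0]]
wrist_force: [-1.2, 0.1, -0.8]
opening: 0.726
```

Call:
jog_arm --increments '[1, 0, 0, -0.1, 0, 1, 0, 0, 0, 0]'

```text
time_s: 13.87
eef_pos: [0.5226, -0.2148, 0.0197]
ee_rot: [[-0.0, 0.995, 0.1], [0.0, 0.1, -0.995], [-1.0, -0.0, -0.0]]
wrist_force: [-0.3, -0.7, -1.1]
opening: 0.719
```

Call:
jog_arm --increments '[1, 0, 0, -0.1, 0, 1, 0, 0, 0, 0]'

```text
time_s: 14.03
eef_pos: [0.5228, -0.2149, 0.0188]
ee_rot: [[0.0, 0.995, 0.1], [-0.0, 0.1, -0.995], [-1.0, 0.0, 0.0]]
wrist_force: [0.1, 0.7, -0.9]
opening: 0.727
```

Call:
jog_arm --increments '[1, 0, 0, -0.05, 0, 1, 0, 0, 0, 0]'

```text
time_s: 14.2
eef_pos: [0.5228, -0.2149, 0.0188]
ee_rot: [[0.0, 0.995, 0.1], [-0.0, 0.1, -0.995], [-1.0, 0.0, 0.0]]
wrist_force: [-1.6, -0.2, 3.8]
opening: 0.724
```

Contact: the force changed sign with z stopped at 0.0188, where the rim should be. Releasing.

Call:
jog_arm --increments '[1, 0, 0, -0.03, 0, 0.2, 0, 0, 0, 0, 0.15, 0, 0, 0, 0, 0.1, 0, 0, 0, 0, 0, 0, 0, 0, 0]'

```text
time_s: 14.62
eef_pos: [0.5226, -0.2148, 0.0178]
ee_rot: [[-0.0, 0.995, 0.1], [0.0, 0.1, -0.995], [-1.0, -0.0, -0.0]]
wrist_force: [-0.3, 0.2, -0.4]
opening: 0.999
```

Call:
jog_arm --increments '[0, 0, 0, 0, 0, 0, 0, 0, 0, 0, 0, 0, 0, 0, 0]'

```text
time_s: 14.87
eef_pos: [0.5227, -0.2149, 0.018]
ee_rot: [[0.0, 0.995, 0.1], [0.0, 0.1, -0.995], [-1.0, 0.0, -0.0]]
wrist_force: [-0.4, -0.3, -0.5]
opening: 1.0
```

```bash
python3 - <<'E'
from look import *
c=camera("side");cv2.imwrite("pics/s10.png",cv2.resize(c["image"][210:310,230:340],None,fx=5.5,fy=5.5,interpolation=2)[:,:,::-1])
E
```

```text
(no output)
```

View pics/s10.png

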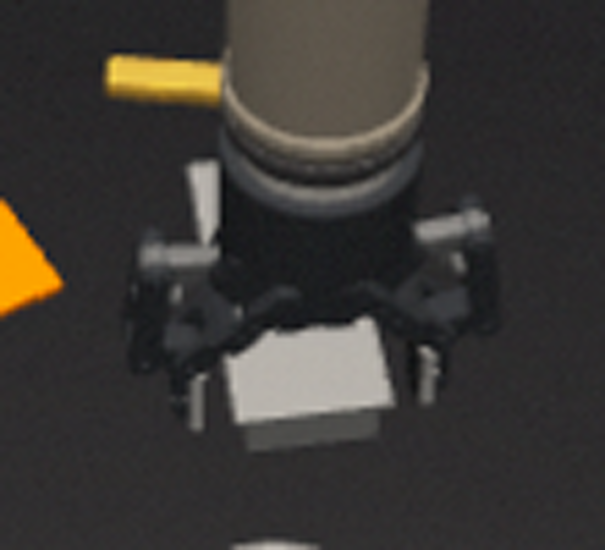

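The fingers are clear on both sides. Retreating straight up and away.

Call:
jog_arm --increments '[0, 0, 0, 0.7, 0, 0, 0, 0, 2, 0, 0, 0, 0, 3, 0, 0, 0, 0, 3.5, 0, 0, 0, 0, 3.5, 0]'

```text
time_s: 15.33
eef_pos: [0.5222, -0.2145, 0.1465]
ee_rot: [[-0.001, 0.995, 0.1], [0.001, 0.1, -0.995], [-1.0, -0.001, -0.001]]
wrist_force: [0.5, -0.1, -0.6]
opening: 0.999
```

Call:
jog_arm --increments '[0, 0, 0, 3.5, 0, 0, 0, 0, 3.5, 0, 0, -1, -3, 3, 0, 0, -1, -3, 0, 0, 0, -1, -3, 0, 0]'

```text
time_s: 15.75
eef_pos: [0.4944, -0.3045, 0.2474]
ee_rot: [[0.005, 0.995, 0.102], [-0.004, 0.102, -0.995], [-1.0, 0.005, 0.004]]
wrist_force: [0.0, -0.9, -1.3]
opening: 0.999
```

Call:
jog_arm --increments '[0, -1, -3, 0, 0, 0, -1.5, -3, 0, 0, 0, -1.5, -3, 0, 0, 0, -1.5, -3, 0, 0, 0, 0, 0, 0, 0]'

```text
time_s: 16.17
eef_pos: [0.4322, -0.4319, 0.2437]
ee_rot: [[-0.003, 0.996, 0.088], [-0.005, 0.088, -0.996], [-1.0, -0.004, 0.004]]
wrist_force: [-0.7, -0.9, -0.4]
opening: 1.001
```

```bash
python3 - <<'E'
from look import *
I=[]
for n,r in(("scene",(120,240,180,310)),("side",(200,320,220,350))):
    c=camera(n);I.append(c["image"][r[0]:r[1],r[2]:r[3]])
    print(n,lidside(c,(.45,.58,-.24,-.075),.029))
    for o,z in (("round_stone",.028),("paperweight",.01)):
        print(o,[rect(c,d["pixels"],z) for d in masks_of(o,n)][:1])
cv2.imwrite("pics/c11.png",cv2.resize(np.hstack(I),None,fx=3,fy=3,interpolation=2)[:,:,::-1])
print(monitor.read_state()["time_s"],monitor.read_state()["eef_pos"])
E
```

```text
scene (array([228, 155,  41,  36, 696], dtype=int32), ((515.1, -158.5), (63.7, 137.5), 96.2))
round_stone [((506.5, -324.9), (93.2, 115.7), 62.0)]
paperweight [((479.2, -16.0), (23.3, 73.7), 171.1)]
side (array([269, 237,  33,  48, 761], dtype=int32), ((519.5, -159.4), (60.0, 141.5), 96.2))
round_stone [((503.2, -345.2), (95.2, 101.9), 87.6)]
paperweight [((506.0, -28.3), (20.9, 25.4), 177.9)]
16.4667 [ 0.43927913 -0.42187539  0.24403915]
```

View pics/c11.png

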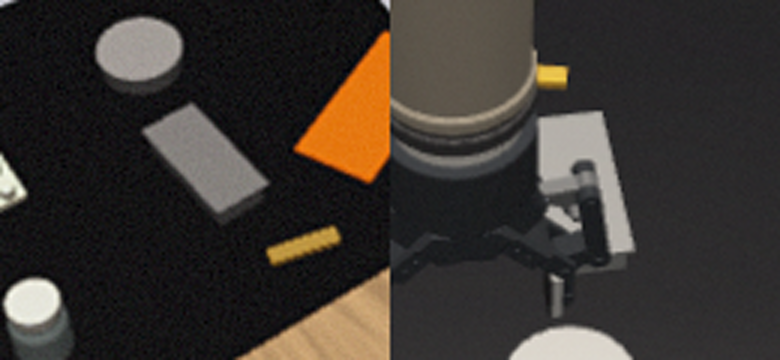

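```bash
python3 -c "
from workcell import ctrl
print(ctrl.finish_job())"
```

```text
the job is handed in; nothing more can be done
None
```

The lid is on the long inkstone, let go and lying flat and in line with it. The job was handed in at about 16.5 s; no verdict is reported.

**What I did:** I pressed on the small grey lid at about 5–9 N with shut fingers and slid it until roughly 42 mm stuck out past the open edge. I then gripped that end across its 64 mm width, lifted it and turned it about 6°. I lowered it onto the stone until the wrist force showed contact, then opened the jaws and retreated.

**Last checks:**
- **Lid position:** the scene camera put the lid at (515.1, -158.5) mm and 96.2°. The stone, measured at the start, was at (515.5, -158.0) mm and 95.9–96.2°. That puts the lid within about 1 mm and under 1° of the stone.
- **Flatness:** the lid came down at the height expected for the rim and looks flat in the scene picture. I did not measure its tilt once it was released.
- **Inkstone:** the lid now covers its top, so I did not re-measure it. The contact force on lowering stayed around 4 N.
- **Bystanders:** the round stone and paperweight measured the same as at the start in the scene view. I did not re-measure the jar and brush rest; the arm did not go near them.
- **Disagreements:** the final side view was partly blocked by the arm. Its lid reading (519.5, -159.4) mm is less certain, and its paperweight reading is not usable.

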